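# Load the perfume bottles into their conveyor pucks

### The job

Load the four crimped perfume bottles from the bench into the black pucks on the conveyor, each into the puck whose pocket has the shape and size of that bottle's foot. Lower each bottle in gently (never drop it) so that it stands upright and fully down in its pocket; do not tip any bottle over, and leave the beaker of pumps and the packed carton where they are.

Things in the scene. Friction and masses are not known exactly. Their poses are not given: they have to be found in the camera images.
- round_bottle_center (a point): Round perfume bottle standing on the bench mat: amber glass cylinder 44 mm in diameter and 56 mm tall (straight sided up to 52 mm), about 170 g, with a gold crimped collar and spray pump on top (at most 20 mm in diameter) to a total height of 80 mm. The point is its centre, half-way up (40 mm above its underside); z is its upright axis.
- square_bottle_center (a point): Square perfume bottle standing on the bench mat: amber glass block 42 x 42 mm and 60 mm tall, about 190 g, with a gold collar and spray pump (at most 20 mm in diameter) to a total height of 84 mm. The point is its centre, half-way up (42 mm above its underside); x and y are normal to its flat sides, z is up.
- flat_bottle_center (a point): Flat, oblong perfume bottle standing on the bench mat: amber glass block 28 mm along its x, 54 mm along its y and 64 mm tall, about 170 g, with a gold collar and spray pump (at most 20 mm in diameter) to a total height of 88 mm. The point is its centre, half-way up (44 mm above its underside); z is up. Front and back are alike.
- small_bottle_center (a point): Small round travel-size perfume bottle standing on the bench mat: slim amber glass cylinder 30 mm in diameter and 56 mm tall (straight sided up to 52 mm), about 80 g, with a gold collar and spray pump (at most 20 mm in diameter) to a total height of 80 mm. The point is its centre, half-way up (40 mm above its underside); z is up.
- round_pocket (a point): Black bottle carrier (puck) fixed on the conveyor belt, 84 x 84 x 26 mm, all four alike outside; this one has the large round pocket, 54 mm in diameter, for the round 44 mm bottle. The point is the middle of the pocket's cork-lined floor, on which the bottle comes to stand, 12 mm below the puck's top face and 69 mm above the bench; y along the conveyor, z up. The side rails stay below the top face.
- square_pocket (a point): Black bottle carrier (puck) fixed on the conveyor belt, 84 x 84 x 26 mm, all four alike outside; this one has the square pocket, 52 x 52 mm with sides along its x and y, for the square bottle. The point is the middle of the pocket's cork-lined floor, on which the bottle comes to stand, 12 mm below the puck's top face and 69 mm above the bench; y along the conveyor, z up. The side rails stay below the top face.
- flat_pocket (a point): Black bottle carrier (puck) fixed on the conveyor belt, 84 x 84 x 26 mm, all four alike outside; this one has the oblong pocket, 38 mm along its x and 64 mm along its y (along the conveyor), for the flat bottle. The point is the middle of the pocket's cork-lined floor, on which the bottle comes to stand, 12 mm below the puck's top face and 69 mm above the bench; y along the conveyor, z up. The side rails stay below the top face.
- small_pocket (a point): Black bottle carrier (puck) fixed on the conveyor belt, 84 x 84 x 26 mm, all four alike outside; this one has the small round pocket, 40 mm in diameter, for the small round bottle. The point is the middle of the pocket's cork-lined floor, on which the bottle comes to stand, 12 mm below the puck's top face and 69 mm above the bench; y along the conveyor, z up. The side rails stay below the top face.
- beaker: Glass beaker with spare spray pumps, 64 mm in diameter and 66 mm tall, standing among the bottles; origin at the centre of its underside. To be left where it is.
- carton: Packed white folding carton standing on the bench among the bottles, 36 x 36 mm and 92 mm tall; origin at the centre of its underside. To be left where it is.

How it is judged (in metres and radians):
At the end, for the whole second after the job is handed in: Each of the four bottles stands in the puck of its own shape and size: its centre within 10 mm horizontally of the pocket's middle, its underside within 4 mm of the pocket's floor, upright within 0.08 rad, released and at rest; the beaker and the carton are within 20 mm of where they started (horizontal distance between round_bottle_center and round_pocket below 0.01 m and z of round_bottle_center in the frame of round_pocket between 0.036 and 0.044 m and angle between each of round_bottle_center, square_bottle_center, flat_bottle_center, small_bottle_center's own z axis and vertical below 0.08 rad and linear speed of each of round_bottle, square_bottle, flat_bottle, small_bottle below 0.02 m/s and angular speed of each of round_bottle, square_bottle, flat_bottle, small_bottle below 0.2 rad/s and contact force between each of round_bottle, square_bottle, flat_bottle, small_bottle and the fingers below 0.05 N and horizontal distance between square_bottle_center and square_pocket below 0.01 m and z of square_bottle_center in the frame of square_pocket between 0.038 and 0.046 m and horizontal distance between flat_bottle_center and flat_pocket below 0.01 m and z of flat_bottle_center in the frame of flat_pocket between 0.04 and 0.048 m and horizontal distance between small_bottle_center and small_pocket below 0.01 m and z of small_bottle_center in the frame of small_pocket between 0.036 and 0.044 m and distance of each of beaker, carton from where it was at the start of the episode below 0.02 m); the robot touches nothing.
It fails at once if a bottle is tipped over (angle between any of round_bottle_center, square_bottle_center, flat_bottle_center, small_bottle_center's own z axis and vertical above 0.8 rad).
It fails at once if a bottle is dropped: let go more than 25 mm above the floor of its pocket ((horizontal distance between round_bottle_center and round_pocket below 0.04 m and z of round_bottle_center in the frame of round_pocket above 0.065 m and contact force between round_bottle and the fingers below 0.01 N) or (horizontal distance between square_bottle_center and square_pocket below 0.04 m and z of square_bottle_center in the frame of square_pocket above 0.067 m and contact force between square_bottle and the fingers below 0.01 N) or (horizontal distance between flat_bottle_center and flat_pocket below 0.04 m and z of flat_bottle_center in the frame of flat_pocket above 0.069 m and contact force between flat_bottle and the fingers below 0.01 N) or (horizontal distance between small_bottle_center and small_pocket below 0.04 m and z of small_bottle_center in the frame of small_pocket above 0.065 m and contact force between small_bottle and the fingers below 0.01 N)).
It fails at once if the beaker is pushed away (20 mm) or knocked over (distance of beaker from where it was at the start of the episode above 0.02 m or angle between beaker's own z axis and vertical above 0.4 rad).
It fails at once if the carton is pushed away (20 mm) or knocked over (distance of carton from where it was at the start of the episode above 0.02 m or angle between carton's own z axis and vertical above 0.4 rad).
It also fails if it takes over 102 s, if anything falls off the work surface, if the arm or the gripper's body presses on something with over 40 N, if the wrist force passes 120 N, or if a joint passes its speed limit or range.

### The arm

A 6-joint arm with a two-finger parallel gripper is mounted at the origin on the work surface. World frame = base frame: x ahead of the robot, y to its left, z up, the work surface at z = 0. Lengths are in mm, angles in degrees, forces in N, time in s.
With the tool pointing down it reaches from about 350 to 850 mm from the base axis. Payload 8.1 kg.
Tool frame: the origin (TCP) lies midway between the tips of the shut fingers; the grasp point (between the pads) lies 19 mm behind it (hold_point_z is the distance from the TCP to the grasp point, in mm); z points along the fingers, y is the direction in which the jaws open and shut (so a half turn about z gives the same grasp; the last joint's range is limited). The gripper opens to 85 mm and grips with 20 to 120 N. Pads are 22 mm wide; open, the fingers measure 114 mm over their backs; the gripper's body (76 mm by 85 mm) begins 54 mm behind the grasp point. The pads swing forward as they close: fully open they stand 13 mm farther back than shut.
Start: joints at [-4.893, 7.471, 85.268, -0, 87.261, -4.893], TCP at [600.004, 0.022, 231.292] pointing down, gripper open.
Joint ranges: [-169.43, 169.43], [-51.17, 129.36], [1.28, 143.12], [-76.62, 256.62], [0, 156.53], [-152.29, 152.29]. Speed limits (degrees/s): [136.94, 136.94, 159.86, 180, 180, 180].

### API

Orientations are given as [roll, pitch, yaw] about the fixed x, y, z axes, in that order (R = Rz(yaw) Ry(pitch) Rx(roll)).
In Python, from bench import sense, snapshot, camera_params, hand_in, hold_point_z gives the robot as it stands.
- The arm moves only by the tool servo_tool, never from a script. Its argument "motion" is a list of rows, each a list of 7 numbers: the finger opening in mm, from 0 to 85.4, then the shift along the tool's x, y, z in mm, then the turn, a rotation vector about the tool's x, y, z in rad. A call has 1 to 10 rows; each row shifts and turns the pose as measured when the row begins, along the tool's axes as they then stand; what a row does not reach is not made up. A row lasts 1/10 s, in which the tool goes at most 50 mm and 8.59 degrees, less where a joint would pass 70% of its speed; a pose out of reach is approached as far as the arm can. A call with a gripper value outside its range is refused whole. The fingers move at their own pace and stop on an object; "force" is the grip in N (left out, the last holds). Time passes only in rows, so rows that do not move let the fingers close. It gives the time, the measured TCP pose, the force and the opening at its end, in the units of the state.
- sense(): the state, without advancing time (a new reading comes with each control period).
- snapshot(name): name is "scene" or "side" or "wrist"; returns the picture (480x640x3 uint8, blue, green, red); there is no depth.
- camera_params(name): a dict with "fx", "fy", "cx", "cy" (pixels), "R" (3x3) and "t" (3): a world point X has camera coordinates R X + t; the wrist camera has in their place "tool_from_camera" (4x4, takes a point from camera to tool coordinates, whose origin is the TCP and whose axes are the flange's). Camera axes: x right, y down, z forward; pixel columns grow to the right and rows downward; lengths in mm; the calibration is good to about 2 mm. The wrist camera is an equidistant fisheye: a pixel r from the principal point sees the ray r / f radians off the axis. A picture is of the moment at which its call begins: read the wrist's pose just before it. camera_params takes no time and is no camera call.
- hand_in(): hands the job in, once; it reports no verdict.
The state is a dict: "time": time; "joint_pos": joint angles; "qd": joint speeds; "joint_efforts": joint torques, N m; "tool_pos": TCP position; "tcp_rot": TCP orientation; "ft_force": force on the tool from outside, world axes, zero at the start; "wrist_torque": the same for the moment, N m; "finger_gap": finger opening in mm.
Only numpy, scipy, OpenCV 4.12 (cv2) and the standard library are available. Lean on these libraries where they do the work, as an engineer would, in place of code of your own. Each camera call takes 0.05 s, during which the arm holds its last target. There are 200 camera calls.

## Working session

There is one attempt and no reset: what is moved stays moved. The work goes in short steps, Python scripts to look and compute and a tool call to move; the robot and the scene stay as the last step left them, time stands still between calls to the robot, and variables do not carry over. Pictures are saved under pics/ and viewed, about 12 in all and at most 16, crops included, and the job is handed in when it is done.

Besides the shell and the picture viewer there is one more tool, called after ">>>" as name(argument=value, ...), one argument or row to a line, values as JSON. servo_tool: Moves the arm, as the interface text tells. Its arguments: {"type":"object","properties":{"motion":{"type":"array"},"force":{"type":"number"}},"required":["motion"]}

```bash
mkdir -p pics; ls; python3 - <<'E'
from bench import *
import cv2
print(sense()); print(hold_point_z if not callable(hold_point_z) else hold_point_z())
for n in ["scene","side","wrist"]:
    cv2.imwrite(f"pics/{n}0.png",snapshot(n)); print(n,camera_params(n))
E
```

```text
pics
{'time': 0.0, 'joint_pos': array([-4.89238489e+00,  7.51265621e+00,  8.53313515e+01, -3.09940423e-04,
        8.72599258e+01, -4.89405331e+00]), 'qd': array([-0.07924901, -0.06303647,  0.01643528, -0.01669293,  0.07127287,
       -0.03571619]), 'joint_efforts': array([-1.90700346e-03, -5.69404185e+01, -5.00557995e+01, -2.19391650e-04,
        1.44415747e-02,  7.24149572e-05]), 'tool_pos': array([5.99448669e+02, 7.46211447e-02, 2.30250117e+02]), 'tcp_rot': array([-1.79896419e+02, -8.55849907e-03,  9.00016758e+01]), 'ft_force': array([-0.24541868, -0.03803144, -0.36740943]), 'wrist_torque': array([0.04387471, 0.0375225 , 0.00942778]), 'finger_gap': 85.49357391792736}
18.700000000000003
scene {'fx': 536.945316698323, 'fy': 536.945316698323, 'cx': 317.9150584740419, 'cy': 238.74810822681528, 'R': array([[ 0.5076734 ,  0.86154313, -0.00334097],
       [ 0.74584615, -0.44143222, -0.49884979],
       [-0.43125543,  0.25076092, -0.86668202]]), 't': array([-259.36161885, -353.5615479 , 1229.80863688])}
side {'fx': 517.816962842595, 'fy': 517.816962842595, 'cx': 321.1927476625967, 'cy': 242.6543844827922, 'R': array([[-0.97830283, -0.2071332 ,  0.00440576],
       [-0.11489035,  0.5246927 , -0.84350328],
       [ 0.17240586, -0.82570782, -0.53710596]]), 't': array([ 510.31833868,  123.64233516, 1076.94848604])}
wrist {'fx': 371.64829954431775, 'fy': 371.64829954431775, 'cx': 315.80501791068076, 'cy': 238.3645720860392, 'tool_from_camera': array([[ 1.18070686e-03, -9.64336151e-01, -2.64677906e-01,
         6.68095450e+01],
       [ 9.99998981e-01,  1.35112076e-03, -4.61802577e-04,
        -5.83802512e-01],
       [ 8.02944734e-04, -2.64677091e-01,  9.64336763e-01,
        -1.42274002e+02],
       [ 0.00000000e+00,  0.00000000e+00,  0.00000000e+00,
         1.00000000e+00]])}
```

View pics/scene0.png

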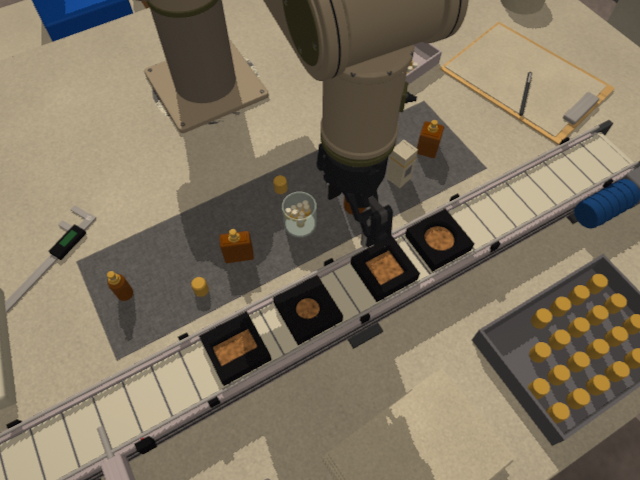

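View pics/side0.png

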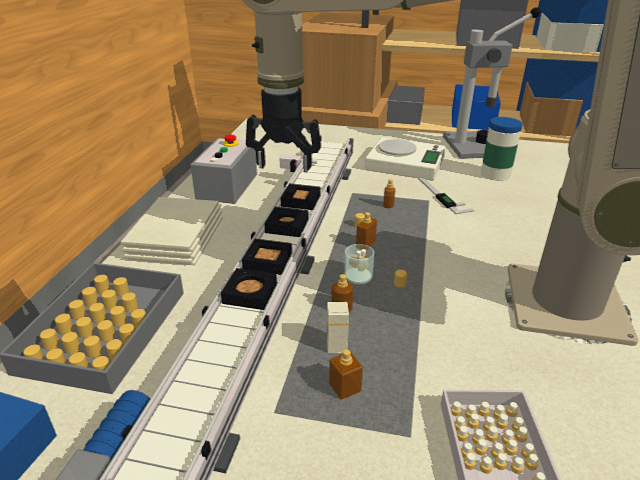

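View pics/wrist0.png

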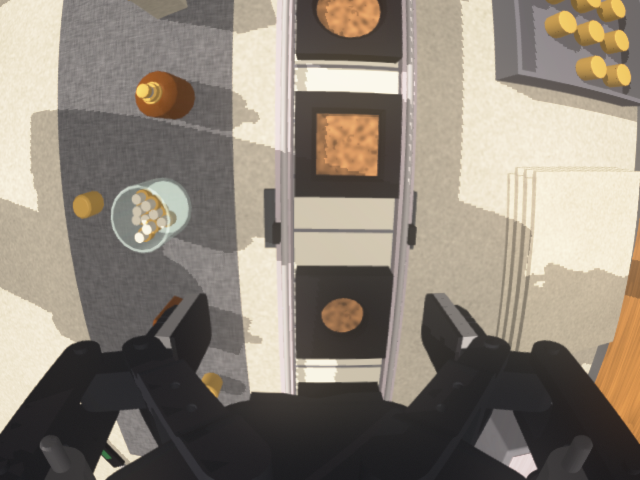

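The pucks, in order of increasing y, are flat (scene 235,347), small (308,308), square (385,267) and round (440,238). The bottles are small (120,285), a block at (236,245), round at (350,200) partly hidden, and a block at (430,140). I'll measure them by fitting silhouettes.

```bash
cat > h.py <<'E'
import numpy as np, cv2
from bench import *
from scipy.spatial.transform import Rotation as Ro
def proj(n,X):
    c=camera_params(n); X=np.atleast_2d(X); p=X@np.array(c["R"]).T+c["t"]
    return np.c_[c["fx"]*p[:,0]/p[:,2]+c["cx"],c["fy"]*p[:,1]/p[:,2]+c["cy"]]
def unproj(n,uv,z):
    c=camera_params(n); R=np.array(c["R"]); o=-R.T@c["t"]
    d=R.T@[(uv[0]-c["cx"])/c["fx"],(uv[1]-c["cy"])/c["fy"],1]
    return o+d*(z-o[2])/d[2]
def wproj(X,pos,rot):
    c=camera_params("wrist"); T=np.eye(4);T[:3,:3]=Ro.from_euler('xyz',rot,degrees=True).as_matrix();T[:3,3]=pos
    M=np.linalg.inv(T@c["tool_from_camera"]); p=np.atleast_2d(X)@M[:3,:3].T+M[:3,3]
    r=np.hypot(p[:,0],p[:,1]); th=np.arctan2(r,p[:,2]); k=c["fx"]*th/r
    return np.c_[p[:,0]*k+c["cx"],p[:,1]*k+c["cy"]]
def amber(im):
    h=cv2.cvtColor(im,cv2.COLOR_BGR2HSV)
    return cv2.inRange(h,(3,130,25),(16,255,200))
E
python3 - <<'E'
from h import *
for n,pts in dict(scene=[(120,285),(236,245),(352,205),(430,140)],side=[(390,195),(367,232),(342,293),(345,375)]).items():
    im=cv2.imread(f"pics/{n}0.png"); m=amber(im)
    k,l,s,c=cv2.connectedComponentsWithStats(m)
    for i in range(1,k):
        if s[i,4]>60: print(n,s[i],c[i].round(1), unproj(n,c[i],30).round(0))
    t=[cv2.resize(im[v-40:v+40,u-40:u+40],(400,300*400//400+100),interpolation=cv2.INTER_CUBIC)[50:350] for u,v in pts]
    cv2.imwrite(f"pics/{n}c.png",np.vstack([np.hstack(t[:2]),np.hstack(t[2:])]))
for uv in [(235,347),(308,308),(385,267),(440,238)]: print(unproj("scene",uv,69).round(1))
for uv in [(301,195),(287,220),(268,256),(250,287)]: print(unproj("side",uv,69).round(1))
E
```

```text
scene [417 121  27  37 590] [429.1 140.5] [414. 323.  30.]
scene [344 197   9  17  79] [347.3 206.4] [466.  92.  30.]
scene [424 226  31  25 591] [439.1 237.9] [611. 201.  30.]
scene [219 231  35  32 791] [236.5 247.5] [ 439. -130.   30.]
scene [365 250  39  35 775] [384.4 267.2] [610.  80.  30.]
scene [108 274  25  27 338] [121.8 289.3] [ 412. -340.   30.]
scene [296 298  24  21 409] [307.4 308.1] [608. -78.  30.]
scene [213 329  45  37 896] [234.5 346.9] [ 606. -216.   30.]
side [    0     0   264   325 44963] [104.9 114.5] [1528. -782.   30.]
side [  299     0   167   129 11825] [371.5  63.6] [  638. -1796.    30.]
side [526   0  13  15  86] [531.7   5.1] [ -429. -4115.    30.]
side [523  17  12  18 127] [528.5  26.1] [ -282. -3089.    30.]
side [498  58  29  52 832] [511.1  82.3] [  -30. -1594.    30.]
side [475  68  18  18 204] [483.6  75.9] [   88. -1680.    30.]
side [ 520   85   62   51 1617] [549.2 114.4] [ -131. -1157.    30.]
side [384 187  11  21 193] [388.7 197.5] [ 405. -332.   30.]
side [293 190  16   9 111] [300.4 194.1] [ 644. -300.   30.]
side [356 218  21  28 427] [366.4 232.6] [ 439. -138.   30.]
side [254 248  27  12 225] [267.2 253.6] [646.   1.  30.]
side [236 280  27  13 261] [249.2 285.8] [648. 124.  30.]
side [332 282  21  30 384] [342.6 294.1] [454. 110.  30.]
side [ 329  353   34   46 1064] [345.3 376.9] [411. 328.  30.]
[ 621.1 -216.7   69. ]
[622.5 -84.4  69. ]
[624.3  66.5  69. ]
[626.1 181.9  69. ]
[ 621.9 -221.9   69. ]
[623.5 -90.1  69. ]
[622.9  65.4  69. ]
[625.6 175.9  69. ]
```

View pics/scenec.png

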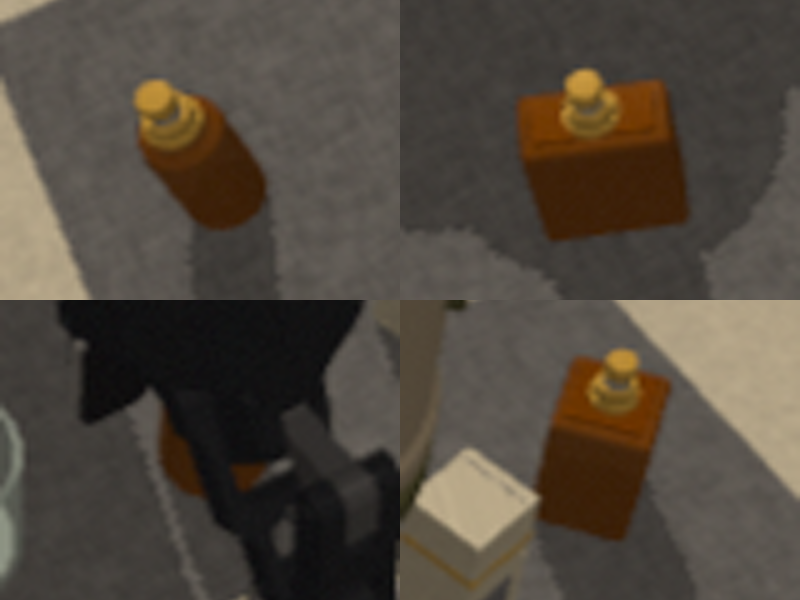

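View pics/sidec.png

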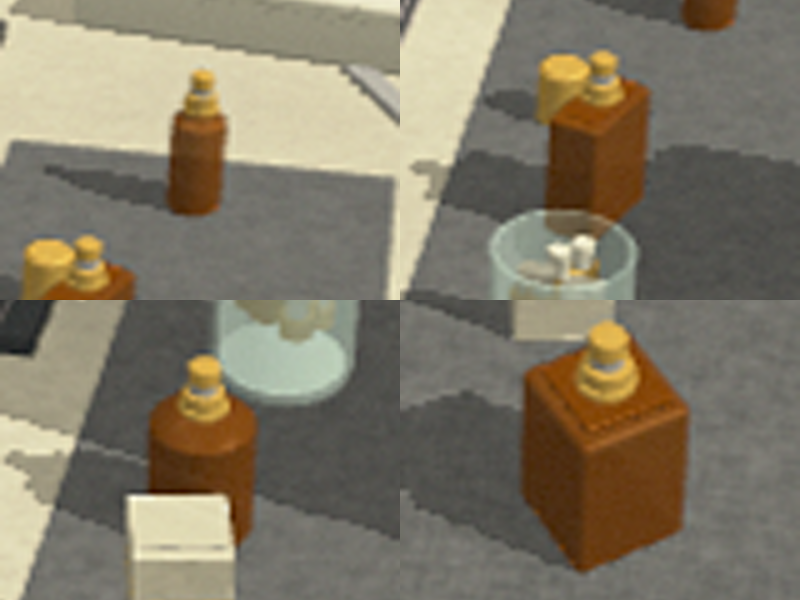

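Scene crop: the bottle at (236,245) is the flat one, at (430,140) the square one, and at (120,285) the small one. Side crop: the round bottle (342,293) is behind the carton. Next I'll fit models to the masks in all views.

```bash
cat >> h.py <<'E'
from scipy.optimize import minimize
S=8
def poly(shape,z,x,y,a):
    k,p=shape
    if k=='c': t=np.linspace(0,2*np.pi,40); q=np.c_[np.cos(t),np.sin(t)]*p/2
    else: q=np.array([[1,1],[-1,1],[-1,-1],[1,-1]])*np.array(p)/2
    c,s=np.cos(a),np.sin(a); q=q@np.array([[c,s],[-s,c]])+[x,y]
    return np.c_[q,np.full(len(q),z)]
def render(uvs,box):  # intersection of hulls, on supersampled box
    u0,v0,u1,v1=box; k=3; out=np.full(((v1-v0)*k,(u1-u0)*k),1,np.uint8)
    for uv in uvs:
        m=np.zeros_like(out); h=cv2.convexHull(((uv-[u0,v0]+.5)*k).astype(np.float32)).reshape(-1,2)
        cv2.fillPoly(m,[np.round((h-.5)*64).astype(np.int32)],1,shift=6); out&=m
    return cv2.resize(out*255,(u1-u0,v1-v0),interpolation=cv2.INTER_AREA)/255.
def P(n,X,pose):
    return wproj(X,*pose) if n=="wrist" else proj(n,X)
def fit(kind,shape,h,views,x0,pose,usea):
    # views: dict name->(mask,box,ignore)
    def cost(v):
        x,y=v[:2]; a=v[2]/50 if usea else 0; c=0
        for n,(m,b,ig) in views.items():
            if kind=='pocket': r=render([P(n,poly(shape,69,x,y,a),pose),P(n,poly(shape,81,x,y,a),pose)],b)
            else: r=render([P(n,np.vstack([poly(shape,0,x,y,a),poly(shape,h,x,y,a)]),pose)],b)
            t=m[b[1]:b[3],b[0]:b[2]]/255.; w=1-ig[b[1]:b[3],b[0]:b[2]]/255.
            c+=(np.abs(r-t)*w).sum()/(t*w).sum()
        return c
    best=None
    for a0 in ([0,.5,1,1.5,2.1,2.6] if usea else [0]):
        v0=list(x0)+([a0*50] if usea else [])
        sim=np.array([v0]+[np.array(v0)+12*np.eye(len(v0))[i] for i in range(len(v0))])
        r=minimize(cost,v0,method="Nelder-Mead",options=dict(initial_simplex=sim,xatol=.05,fatol=1e-4))
        if best is None or r.fun<best.fun: best=r
    return best.x,best.fun
def masks(im,gold=False):
    return amber(im)
def comp(m,uv,r,hull):
    z=np.zeros_like(m); u,v=uv; z[v-r:v+r,u-r:u+r]=m[v-r:v+r,u-r:u+r]
    k,l,s,c=cv2.connectedComponentsWithStats(z); i=1+np.argmax(s[1:,4]); o=np.uint8(l==i)*255
    pts=cv2.findNonZero(o)
    if hull: cv2.fillConvexPoly(o,cv2.convexHull(pts),255)
    else: o=cv2.morphologyEx(o,cv2.MORPH_CLOSE,np.ones((5,5)))
    x,y,w,h=cv2.boundingRect(pts); H,W=m.shape
    return o,(max(x-12,0),max(y-12,0),min(x+w+12,W),min(y+h+12,H))
E
cat > m.py <<'E'
from h import *
im={n:cv2.imread(f"pics/{n}0.png") for n in ["scene","side","wrist"]}
am={n:amber(im[n]) for n in im}
pose=([599.45,.07,230.25],[-179.9,0,90.0])
zero=np.zeros((480,640),np.uint8)
def go(name,kind,shape,h,vs,x0,usea):
    allv={}
    for n,(uv,r,ig) in vs.items():
        m,b=comp(am[n],uv,r,True); g=zero.copy()
        for q in ig: g[q[1]:q[3],q[0]:q[2]]=255
        allv[n]=(m,b,g)
    for sub in [[n] for n in allv]+([list(allv)] if len(allv)>1 else []):
        x,f=fit(kind,shape,h,{n:allv[n] for n in sub},x0,pose,usea)
        if usea: x[2]=np.degrees(x[2]/50)
        print(name,sub,x.round(1),round(f/len(sub),3))
go("small","b",('c',30),53,dict(scene=((120,287),22,[]),side=((389,197),16,[])),(410,-335),False)
go("flat","b",('r',(28,54)),64,dict(scene=((236,247),25,[]),side=((366,232),20,[(340,237,400,290),(350,200,368,222)])),(437,-133),True)
go("round","b",('c',44),53,dict(side=((342,293),25,[(320,301,349,340)]),wrist=((165,95),38,[])),(455,105),False)
go("square","b",('r',(42,42)),60,dict(scene=((430,140),25,[]),side=((345,377),30,[])),(412,325),True)
go("Pflat","pocket",('r',(38,64)),0,dict(scene=((235,347),30,[]),side=((300,194),14,[])),(622,-219),False)
go("Psmall","pocket",('c',40),0,dict(scene=((307,308),22,[]),side=((287,219),14,[]),wrist=((342,315),35,[])),(622,-87),False)
go("Psq","pocket",('r',(52,52)),0,dict(scene=((384,267),26,[]),side=((267,254),20,[]),wrist=((348,145),42,[])),(623,66),False)
go("Pround","pocket",('c',54),0,dict(scene=((439,238),24,[]),side=((249,286),20,[])),(625,179),False)
E
python3 m.py
```

```text
small ['scene'] [ 405.2 -341.4] 0.183
small ['side'] [ 405.6 -341.4] 0.144
small ['scene', 'side'] [ 404.6 -341.1] 0.167
flat ['scene'] [ 438.5 -129.6  159.2] 0.05
flat ['side'] [ 438.6 -126.1  163.6] 0.046
flat ['scene', 'side'] [ 438.8 -129.4  162.2] 0.059
round ['side'] [454.6 118.3] 0.085
round ['wrist'] [453.3 114.4] 0.081
round ['side', 'wrist'] [454.4 114.7] 0.108
square ['scene'] [411.8 325.4 131.1] 0.073Traceback (most recent call last):
  File "m.py", line 19, in <module>
    go("square","b",('r',(42,42)),60,dict(scene=((430,140),25,[]),side=((345,377),30,[])),(412,325),True)
    ~~^^^^^^^^^^^^^^^^^^^^^^^^^^^^^^^^^^^^^^^^^^^^^^^^^^^^^^^^^^^^^^^^^^^^^^^^^^^^^^^^^^^^^^^^^^^^^^^^^^^
  File "m.py", line 13, in go
    x,f=fit(kind,shape,h,{n:allv[n] for n in sub},x0,pose,usea)
        ~~~^^^^^^^^^^^^^^^^^^^^^^^^^^^^^^^^^^^^^^^^^^^^^^^^^^^^
  File "h.py", line 49, in fit
    r=minimize(cost,v0,method="Nelder-Mead",options=dict(initial_simplex=sim,xatol=.05,fatol=1e-4))
    res = _minimize_neldermead(fun, x0, args, callback, bounds=bounds,
                               **options)
    fxr = func(xr)
    fx = function(np.copy(x), *(wrapper_args + args))
  File "h.py", line 41, in cost
    else: r=render([P(n,np.vstack([poly(shape,0,x,y,a),poly(shape,h,x,y,a)]),pose)],b)
                    ~^^^^^^^^^^^^^^^^^^^^^^^^^^^^^^^^^^^^^^^^^^^^^^^^^^^^^^^^^^^^^
  File "h.py", line 34, in P
    return wproj(X,*pose) if n=="wrist" else proj(n,X)
                                             ~~~~^^^^^
  File "h.py", line 5, in proj
    c=camera_params(n); X=np.atleast_2d(X); p=X@np.array(c["R"]).T+c["t"]
ValueError: time passes only in moves, steps and waits
```

```bash
sed -i 's/^from bench import \*$/from bench import *\nimport bench, functools\ncamera_params=functools.lru_cache(None)(bench.camera_params)/' h.py
sed -i '/^go("flat"/d;/^go("round"/d' m.py; python3 m.py
python3 - <<'E'
from h import *
im=cv2.imread("pics/scene0.png"); 
print(amber(im)[270:306,104:136:1][::3].astype(bool).astype(int))
E
```

```text
small ['scene'] [ 405.2 -341.4] 0.183
small ['side'] [ 405.6 -341.4] 0.144
small ['scene', 'side'] [ 404.6 -341.1] 0.167
square ['scene'] [411.8 325.4 131.1] 0.073
square ['side'] [412.7 323.7  32. ] 0.087
square ['scene', 'side'] [412.1 324.8  40.4] 0.091
Pflat ['scene'] [ 622.7 -216.3] 0.084
Pflat ['side'] [ 622.  -216.6] 0.145
Pflat ['scene', 'side'] [ 621.7 -216.7] 0.121
Psmall ['scene'] [624.5 -86.3] 0.088
Psmall ['side'] [623.3 -85.8] 0.22
Psmall ['wrist'] [574. -63.] 1.0
Psmall ['scene', 'side', 'wrist'] [621.2 -86.1] 1.211
Psq ['scene'] [624.5  63.4] 0.113
Psq ['side'] [624.5  64.3] 0.145
Psq ['wrist'] [606.9  65.9] 0.982
Psq ['scene', 'side', 'wrist'] [625.7  64.6] 0.442
Pround ['scene'] [627.5 177.5] 0.105
Pround ['side'] [625.8 179.6] 0.111
Pround ['scene', 'side'] [626.1 178.9] 0.112
[[0 0 0 0 0 0 0 0 0 0 0 0 0 0 0 0 0 0 0 0 0 0 0 0 0 0 0 0 0 0 0 0]
 [0 0 0 0 0 0 0 0 0 0 0 0 0 0 0 0 0 0 0 0 0 0 0 0 0 0 0 0 0 0 0 0]
 [0 0 0 0 0 0 0 0 0 0 0 0 0 0 0 0 1 1 1 0 0 0 0 0 0 0 0 0 0 0 0 0]
 [0 0 0 0 0 0 0 0 0 0 0 0 0 0 0 0 0 1 1 1 1 0 0 0 0 0 0 0 0 0 0 0]
 [0 0 0 0 1 0 0 0 0 0 0 0 0 0 0 1 1 1 1 1 1 1 1 1 0 0 0 0 0 0 0 0]
 [0 0 0 0 0 1 1 1 1 1 1 1 1 1 1 1 1 1 1 1 1 1 1 1 1 1 0 0 0 0 0 0]
 [0 0 0 0 0 0 1 1 1 1 1 1 1 1 1 1 1 1 1 1 1 1 1 1 1 1 1 1 0 0 0 0]
 [0 0 0 0 0 0 0 0 0 1 1 1 1 1 1 1 1 1 1 1 1 1 1 1 1 1 1 1 1 0 0 0]
 [0 0 0 0 0 0 0 0 0 0 0 1 1 1 1 1 1 1 1 1 1 1 1 1 1 1 1 1 1 0 0 0]
 [0 0 0 0 0 0 0 0 0 0 0 0 0 0 1 1 1 1 1 1 1 1 1 1 1 1 1 0 0 0 0 0]
 [0 0 0 0 0 0 0 0 0 0 0 0 0 0 0 0 0 1 1 1 1 1 1 0 0 0 0 0 0 0 0 0]
 [0 0 0 0 0 0 0 0 0 0 0 0 0 0 0 0 0 0 0 0 0 0 0 0 0 0 0 0 0 0 0 0]]
```

```bash
sed -i 's/(16,255,200)/(18,255,255)/;s/(3,130,25)/(3,110,25)/' h.py
python3 - <<'E'
from h import *
pose=([599.45,.07,230.25],[-179.9,0,90.0])
print(wproj([[623,-86,69],[624,64,69],[454,116,30]],*pose).round(0))
E
sed -i '/^go("small"/d;/^go("square"/d' m.py;sed -i 's/^go("Psmall"/go("round","b",("c",44),53,dict(side=((342,293),25,[(320,301,349,340)]),wrist=((165,95),38,[])),(455,105),False)\n&/' m.py;  python3 m.py
```

```text
[[343. 312.]
 [347. 143.]
 [165.  94.]]
Pflat ['scene'] [ 622.5 -216.7] 0.098
Pflat ['side'] [ 620.3 -213.3] 0.247
Pflat ['scene', 'side'] [ 622.7 -217. ] 0.174
round ['side'] [454.1 117.5] 0.058
round ['wrist'] [453.4 114.1] 0.064
round ['side', 'wrist'] [453.9 114.7] 0.072
Psmall ['scene'] [624.2 -86.9] 0.097
Psmall ['side'] [622.3 -84.2] 0.304
Psmall ['wrist'] [622.5 -86.3] 0.04
Psmall ['scene', 'side', 'wrist'] [622.7 -86.1] 0.159
Psq ['scene'] [626.8  62.6] 0.14
Psq ['side'] [625.   66.9] 0.208
Psq ['wrist'] [623.6  62.9] 0.055
Psq ['scene', 'side', 'wrist'] [623.7  63.4] 0.148
Pround ['scene'] [627.6 176.8] 0.116
Pround ['side'] [626.  179.7] 0.158
Pround ['scene', 'side'] [626.8 178.9] 0.142
```

```bash
python3 - <<'E'
from h import *
im=cv2.imread("pics/scene0.png"); 
a=im[120:270,250:460].copy(); b=cv2.imread("pics/side0.png")[220:410,300:440]
v=np.hstack([cv2.resize(a,(560,400),interpolation=cv2.INTER_CUBIC)[:, :],])
w=cv2.resize(b,(295,400),interpolation=cv2.INTER_CUBIC)
cv2.imwrite("pics/near.png",np.hstack([v[:,60:560],w]))
for n,uv,z in [("scene",(299,202),66),("scene",(403,150),92),("side",(360,253),66),("side",(338,308),92),("side",(338,347),0),("scene",(280,185),15),("side",(401,278),15),("scene",(200,287),15)]: print(n,uv,unproj(n,uv,z).round(0))
E
```

```text
scene (299, 202) [431.   7.  66.]
scene (403, 150) [444. 226.  92.]
side (360, 253) [435.   8.  66.]
side (338, 308) [443. 229.  92.]
side (338, 347) [441. 231.   0.]
scene (280, 185) [346.   9.  15.]
side (401, 278) [343.   9.  15.]
scene (200, 287) [ 469. -220.   15.]
```

View pics/near.png

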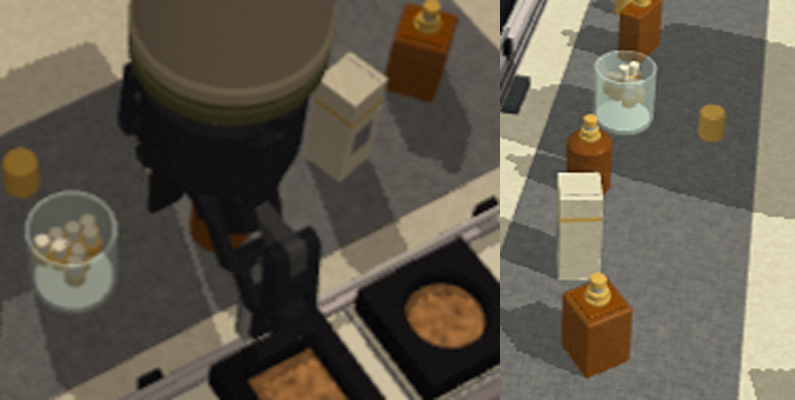

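>>> servo_tool(
  motion=[
    [85, 20, -25, 13, 0, 0, 0],
    [85, 20, -25, 13, 0, 0, 0],
    [85, 20, -25, 13, 0, 0, 0],
    [85, 20, -25, 13, 0, 0, 0],
    [85, 20, -25, 13, 0, 0, 0],
    [85, 15, -20, 13, 0, 0, 0],
    [85, 0, 0, 0, 0, 0, 0],
  ],
  force=40,
)

```text
time: 0.85
tool_pos: [448.0, 117.6, 146.6]
tcp_rot: [-179.7, 0.0, 89.8]
ft_force: [0.1, -0.7, -1.1]
finger_gap: 85.3
```

>>> servo_tool(
  motion=[
    [85, -2.6, 6, 30, 0, 0, 0],
    [85, 0, 0, 35, 0, 0, 0],
    [85, 0, 0, 30, 0, 0, 0],
    [85, 0, 0, 20, 0, 0, 0],
    [85, 0, 0, 6, 0, 0, 0],
    [85, 0, 0, 0, 0, 0, 0],
  ],
)

```text
time: 1.45
tool_pos: [458.7, 113.8, 25.3]
tcp_rot: [179.9, 0.0, 89.9]
ft_force: [-0.3, -0.5, -0.5]
finger_gap: 84.9
```

```bash
python3 - <<'E'
from h import *
s=sense(); print(s["tool_pos"],s["tcp_rot"],s["ft_force"])
cv2.imwrite("pics/w1.png",snapshot("wrist"))
E
```

```text
[458.69074051 113.81314086  25.25828271] [1.79852309e+02 4.22748274e-02 8.99440133e+01] [-0.26348465 -0.47967605 -0.46643599]
```

View pics/w1.png

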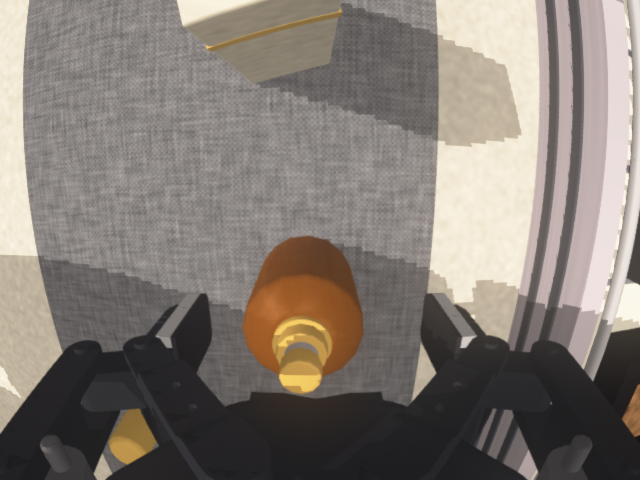

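Wrist view: the bottle (cap 300,375) sits about 4 mm left of the jaw centre, which agrees with the fit. I'll centre on it, lower and close.

>>> servo_tool(
  motion=[
    [85, 0.5, -4.5, 7, 0, 0, 0],
    [80, 0, 0, 1.5, 0, 0, 0],
    [30, 0, 0, 0, 0, 0, 0],
    [30, 0, 0, 0, 0, 0, 0],
    [30, 0, 0, 0, 0, 0, 0],
    [30, 0, 0, 0, 0, 0, 0],
    [30, 0, 0, 0, 0, 0, 0],
    [30, 0, 0, 0, 0, 0, 0],
  ],
)

```text
time: 2.3
tool_pos: [458.3, 114.8, 21.8]
tcp_rot: [179.3, -0.0, 90.0]
ft_force: [-0.3, 0.1, -1.5]
finger_gap: 43.0
```

>>> servo_tool(
  motion=[
    [30, 0, 0, -15, 0, 0, 0],
    [30, 0, 0, -35, 0, 0, 0],
    [30, 0, 0, -35, 0, 0, 0],
    [30, 10, 25, -30, 0, 0, 0],
    [30, 14, 35, 0, 0, 0, 0],
    [30, 14, 35, 0, 0, 0, 0],
    [30, 12, 35, 0, 0, 0, 0],
    [30, 8, 20, 0, 0, 0, 0],
    [30, 3, 8, 0, 0, 0, 0],
    [30, 0, 0, 0, 0, 0, 0],
  ],
)

```text
time: 3.3
tool_pos: [618.1, 177.6, 138.2]
tcp_rot: [179.7, 0.0, 89.9]
ft_force: [-0.6, -0.2, -1.9]
finger_gap: 42.9
```

>>> servo_tool(
  motion=[
    [30, 0, 0, 0, 0, 0, 0],
  ],
)

```text
time: 3.4
tool_pos: [617.6, 177.5, 137.5]
tcp_rot: [179.7, 0.0, 89.9]
ft_force: [-0.5, -1.1, -1.1]
finger_gap: 43.2
```

>>> servo_tool(
  motion=[
    [30, 0, 8, 12, 0, 0, 0],
    [30, 0, 0, 15, 0, 0, 0],
    [30, 0, 0, 0, 0, 0, 0],
    [30, 0, 0, 0, 0, 0, 0],
  ],
)

```text
time: 3.8
tool_pos: [623.0, 176.6, 108.8]
tcp_rot: [179.9, 0.1, 89.9]
ft_force: [-0.9, 1.0, -1.7]
finger_gap: 43.2
```

```bash
python3 - <<'E'
from h import *
s=sense(); print(s["tool_pos"],s["tcp_rot"],s["ft_force"])
cv2.imwrite("pics/w2.png",snapshot("wrist")); a=snapshot("scene"); cv2.imwrite("pics/s2.png",a);b=snapshot("side"); cv2.imwrite("pics/d2.png",b)
f=lambda i,u,v:cv2.resize(i[v-50:v+50,u-50:u+50],(400,400),interpolation=cv2.INTER_CUBIC)
cv2.imwrite("pics/v2.png",np.hstack([f(a,440,230),f(b,250,270)]))
E
```

```text
[622.95131517 176.63527723 108.78032763] [1.79868894e+02 6.83977539e-02 8.99187380e+01] [-0.90987331  0.96072907 -1.69002476]
```

View pics/v2.png

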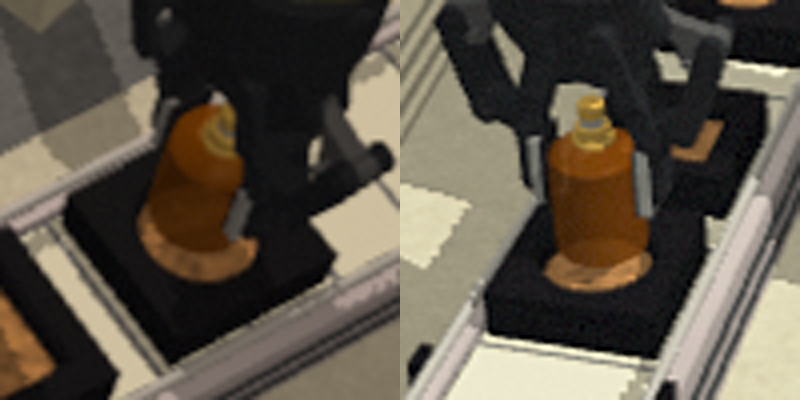

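The round bottle hovers over its pocket, a few mm short in x. I'll correct that and lower it.

>>> servo_tool(
  motion=[
    [30, 1, 3.5, 0, 0, 0, 0],
    [30, 0, 0, 5, 0, 0, 0],
    [30, 0, 0, 5, 0, 0, 0],
    [30, 0, 0, 4, 0, 0, 0],
    [30, 0, 0, 0, 0, 0, 0],
    [30, 0, 0, 0, 0, 0, 0],
  ],
)

```text
time: 4.55
tool_pos: [628.0, 178.1, 95.7]
tcp_rot: [179.7, 0.0, 89.9]
ft_force: [0.3, -0.3, -1.2]
finger_gap: 42.9
```

>>> servo_tool(
  motion=[
    [30, 0, -1, 3, 0, 0, 0],
    [30, 0, 0, 1, 0, 0, 0],
    [30, 0, 0, 1, 0, 0, 0],
    [30, 0, 0, 0, 0, 0, 0],
    [30, 0, 0, 0, 0, 0, 0],
  ],
)

```text
time: 5.05
tool_pos: [627.2, 178.2, 90.6]
tcp_rot: [179.7, 0.0, 89.9]
ft_force: [-0.9, -0.1, -0.9]
finger_gap: 43.1
```

>>> servo_tool(
  motion=[
    [30, 0, 0, 1, 0, 0, 0],
    [30, 0, 0, 0.5, 0, 0, 0],
    [30, 0, 0, 0, 0, 0, 0],
  ],
)

```text
time: 5.35
tool_pos: [627.5, 178.2, 90.5]
tcp_rot: [179.6, 0.0, 89.9]
ft_force: [1.4, 0.2, -1.7]
finger_gap: 43.2
```

>>> servo_tool(
  motion=[
    [30, 0, 0, 2, 0, 0, 0],
    [30, 0, 0, 1, 0, 0, 0],
    [30, 0, 0, 0, 0, 0, 0],
  ],
)

```text
time: 5.65
tool_pos: [628.0, 178.4, 90.5]
tcp_rot: [179.5, 0.0, 89.9]
ft_force: [-0.5, -0.2, -1.0]
finger_gap: 43.2
```

It no longer goes down, so it's resting on the floor. Release and retreat.

>>> servo_tool(
  motion=[
    [46, 0, 0, 0, 0, 0, 0],
    [55, 0, 0, 0, 0, 0, 0],
    [85, 0, 0, 0, 0, 0, 0],
    [85, 0, 0, 0, 0, 0, 0],
    [85, 0, 0, 0, 0, 0, 0],
    [85, 0, 0, -20, 0, 0, 0],
    [85, 0, 0, -40, 0, 0, 0],
    [85, 0, 0, -45, 0, 0, 0],
    [85, 0, 0, 0, 0, 0, 0],
  ],
)

```text
time: 6.55
tool_pos: [625.7, 178.0, 195.5]
tcp_rot: [179.8, 0.1, 89.9]
ft_force: [1.4, -0.3, 0.6]
finger_gap: 84.9
```

```bash
python3 - <<'E'
from h import *
s=sense(); print(s["tool_pos"],s["tcp_rot"],s["ft_force"])
w=snapshot("wrist");a=snapshot("scene");b=snapshot("side")
for n,i in zip("wab",(w,a,b)): cv2.imwrite(f"pics/{n}3.png",i)
f=lambda i,u,v:cv2.resize(i[v-50:v+50,u-50:u+50],(266,266),interpolation=cv2.INTER_CUBIC)
cv2.imwrite("pics/v3.png",np.hstack([cv2.resize(w,(355,266)),f(a,440,230)[:,:222],f(b,250,270)[:,:222]]))
E
```

```text
[625.71405072 178.02384352 195.49185005] [1.79811779e+02 6.21052271e-02 8.99373318e+01] [ 1.44186404 -0.25388049  0.62898095]
```

View pics/v3.png

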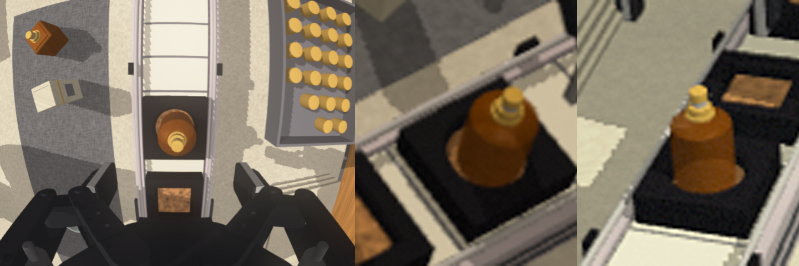

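The round bottle stands down in its pocket. Next I'll refine the square bottle from this wrist view.

```bash
cat > q.py <<'E'
from h import *
ims=dict(wrist=cv2.imread("pics/w3.png"),scene=cv2.imread("pics/a3.png"),side=cv2.imread("pics/b3.png"))
pose=([625.7,178.0,195.5],[179.8,.06,89.94]); z=np.zeros((480,640),np.uint8)
V={}
for n,uv,r in [("wrist",(85,70),55),("scene",(430,140),25),("side",(345,377),30)]:
    m,b=comp(amber(ims[n]),uv,r,True); V[n]=(m,b,z)
for s in [["wrist"],["scene"],["side"],list(V)]:
    x,f=fit("b",('r',(42,42)),60,{n:V[n] for n in s},(412,325),pose,True); print(s,x[:2].round(1),np.degrees(x[2]/50).round(1)%90,round(f/len(s),3))
E
python3 q.py
```

```text
['wrist'] [410.4 323.5] 45.5 0.073
['scene'] [409.3 323.6] 42.3 0.513
['side'] [412.3 323.9] 37.0 0.081
['wrist', 'scene', 'side'] [411.2 323.7] 41.7 0.238
```

>>> servo_tool(
  motion=[
    [85, 12, -18, 0, 0, 0, 0],
    [85, 24, -36, 5, 0, 0, 0],
    [85, 24, -36, 10, 0, 0, 0],
    [85, 24, -36, 10, 0, 0, 0],
    [85, 24, -36, 10, 0, 0, 0],
    [85, 24, -36, 10, 0, 0, 0],
    [85, 12, -18, 10, 0, 0, 0],
    [85, 0, 0, 0, 0, 0, -0.14],
    [85, 0, 0, 0, 0, 0, -0.14],
    [85, 0, 0, 0, 0, 0, -0.14],
  ],
)

```text
time: 7.7
tool_pos: [385.9, 319.7, 111.5]
tcp_rot: [-177.8, 0.1, 114.6]
ft_force: [-0.8, 0.3, -0.2]
finger_gap: 84.9
```

>>> servo_tool(
  motion=[
    [85, 0, 0, 0, 0, 0, -0.14],
    [85, 0, 0, 0, 0, 0, -0.14],
    [85, 0, 0, 0, 0, 0, 0],
    [85, 0, 0, 0, 0, 0, 0],
  ],
)

```text
time: 8.1
tool_pos: [381.0, 317.0, 104.3]
tcp_rot: [-177.2, -0.6, 131.2]
ft_force: [-0.2, 0.3, 0.3]
finger_gap: 85.0
```

```bash
cat > d.py <<'E'
import sys
from h import *
def delta(x,y,z,yaw):
    s=sense(); R=Ro.from_euler('xyz',s["tcp_rot"],degrees=True); G=Ro.from_euler('xyz',[180,0,yaw],degrees=True)
    print("pos",np.round(s["tool_pos"],1),np.round(s["tcp_rot"],2),"F",np.round(s["ft_force"],1),"gap",round(s["finger_gap"],1))
    print("shift",np.round(R.inv().apply(np.array([x,y,z])-s["tool_pos"]),1),"rv",np.round((R.inv()*G).as_rotvec(),3))
if __name__=="__main__": delta(*map(float,sys.argv[1:]))
E
python3 d.py 411.5 324 110 131
```

```text
pos [381.  317.  104.3] [-177.19   -0.63  131.25] F [-0.2  0.3  0.3] gap 85.0
shift [-14.8  27.2  -7.2] rv [-0.049 -0.011  0.005]
```

>>> servo_tool(
  motion=[
    [85, -7.5, 14, -4, -0.025, -0.005, 0],
    [85, -7.5, 14, -4, -0.025, -0.005, 0],
    [85, 0, 0, 0, 0, 0, 0],
  ],
)

```text
time: 8.4
tool_pos: [414.6, 324.5, 110.5]
tcp_rot: [179.8, 0.0, 130.9]
ft_force: [0.7, 0.3, -0.1]
finger_gap: 84.9
```

```bash
python3 d.py 411.5 324 22 131; python3 - <<'E'
from h import *
cv2.imwrite("pics/w4.png",snapshot("wrist"))
E
```

```text
pos [414.6 324.5 110.5] [179.76   0.   130.85] F [ 0.7  0.3 -0.1] gap 84.9
shift [ 1.6 -3.  88.5] rv [ 0.004  0.    -0.003]
```

View pics/w4.png

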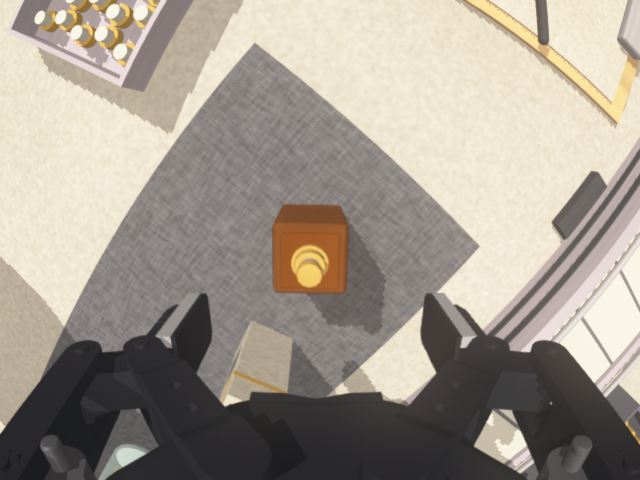

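The square bottle lies square to the jaws, its centre (310,262) about 3 mm left. I'll descend and grip.

>>> servo_tool(
  motion=[
    [85, 1.6, -3, 25, 0, 0, 0],
    [85, 0, 0, 30, 0, 0, 0],
    [85, 0, 0, 22, 0, 0, 0],
    [85, 0, 0, 6, 0, 0, 0],
    [85, 0, 0, 0, 0, 0, 0],
  ],
)

```text
time: 8.95
tool_pos: [412.9, 324.6, 27.3]
tcp_rot: [179.6, -0.0, 130.6]
ft_force: [0.7, 0.1, -0.1]
finger_gap: 85.0
```

```bash
python3 d.py 411.5 324 22 131
```

```text
pos [412.9 324.6  27.3] [ 1.7960e+02 -1.0000e-02  1.3059e+02] F [ 0.7  0.1 -0.1] gap 85.0
shift [ 0.4 -1.5  5.3] rv [ 0.007 -0.    -0.007]
```

>>> servo_tool(
  motion=[
    [85, 0.4, -1.5, 5, 0.007, 0, -0.007],
    [60, 0, 0, 0, 0, 0, 0],
    [30, 0, 0, 0, 0, 0, 0],
    [30, 0, 0, 0, 0, 0, 0],
    [30, 0, 0, 0, 0, 0, 0],
    [30, 0, 0, 0, 0, 0, 0],
    [30, 0, 0, 0, 0, 0, 0],
  ],
)

```text
time: 9.65
tool_pos: [414.0, 325.6, 26.5]
tcp_rot: [179.7, 0.0, 131.0]
ft_force: [-0.0, -0.2, -1.2]
finger_gap: 41.4
```

```bash
python3 d.py 411.5 324 140 131
```

```text
pos [414.  325.6  26.5] [1.7969e+02 5.0000e-02 1.3100e+02] F [-0.  -0.2 -1.2] gap 41.4
shift [   0.3   -2.3 -113.5] rv [0.005 0.001 0.   ]
```

>>> servo_tool(
  motion=[
    [30, 0, 0, -15, 0, 0, 0],
    [30, 0, 0, -35, 0, 0, 0],
    [30, 0, 0, -35, 0, 0, 0],
    [30, 0, 0, -35, 0, 0, 0],
    [30, 0, 0, -20, 0, 0, 0.14],
    [30, 0, 0, 0, 0, 0, 0.14],
    [30, 0, 0, 0, 0, 0, 0.14],
    [30, 0, 0, 0, 0, 0, 0.14],
    [30, 0, 0, 0, 0, 0, 0.14],
    [30, 0, 0, 0, 0, 0, 0],
  ],
)

```text
time: 10.65
tool_pos: [413.0, 325.1, 182.8]
tcp_rot: [179.5, -0.3, 89.4]
ft_force: [0.2, 0.5, -1.9]
finger_gap: 41.5
```

```bash
python3 d.py 624 63.3 150 90
```

```text
pos [413.  325.1 182.8] [179.5   -0.34  89.39] F [ 0.2  0.5 -1.9] gap 41.5
shift [-259.7  213.5   33.1] rv [ 0.009 -0.006 -0.011]
```

>>> servo_tool(
  motion=[
    [30, -14, 11.5, 0, 0.009, -0.006, -0.011],
    [30, -28, 23, 0, 0, 0, 0],
    [30, -31, 25.5, 0, 0, 0, 0],
    [30, -31, 25.5, 5, 0, 0, 0],
    [30, -31, 25.5, 5, 0, 0, 0],
    [30, -31, 25.5, 5, 0, 0, 0],
    [30, -31, 25.5, 5, 0, 0, 0],
    [30, -31, 25.5, 5, 0, 0, 0],
    [30, -20, 17, 5, 0, 0, 0],
    [30, -10, 8, 0, 0, 0, 0],
  ],
)

```text
time: 11.65
tool_pos: [638.0, 64.4, 158.9]
tcp_rot: [179.8, -0.1, 93.1]
ft_force: [-1.1, 0.1, -2.5]
finger_gap: 41.5
```

```bash
python3 d.py 624 63.3 110 90
```

```text
pos [638.   64.4 158.9] [ 1.7978e+02 -1.4000e-01  9.3130e+01] F [-1.1  0.1 -2.5] gap 41.5
shift [ -0.5 -14.2  48.9] rv [ 0.004 -0.003  0.055]
```

>>> servo_tool(
  motion=[
    [30, 0, -8, 10, 0, 0, 0.03],
    [30, 0, -5, 15, 0, 0, 0.02],
    [30, 0, 0, 15, 0, 0, 0],
    [30, 0, 0, 0, 0, 0, 0],
    [30, 0, 0, 0, 0, 0, 0],
  ],
)

```text
time: 12.15
tool_pos: [624.9, 64.1, 117.8]
tcp_rot: [179.8, -0.2, 90.7]
ft_force: [0.5, 0.2, -1.6]
finger_gap: 41.2
```

```bash
python3 d.py 624 63.3 111 90
```

```text
pos [624.9  64.1 117.8] [179.79  -0.18  90.72] F [ 0.5  0.2 -1.6] gap 41.2
shift [-0.8 -0.9  6.8] rv [ 0.004 -0.003  0.013]
```

>>> servo_tool(
  motion=[
    [30, -0.8, -0.9, 5, 0.004, -0.003, 0.013],
    [30, 0, 0, 5, 0, 0, 0],
    [30, 0, 0, 5, 0, 0, 0],
    [30, 0, 0, 3, 0, 0, 0],
    [30, 0, 0, 0, 0, 0, 0],
  ],
)

```text
time: 12.65
tool_pos: [624.7, 64.6, 99.6]
tcp_rot: [179.9, -0.0, 90.1]
ft_force: [0.2, 0.1, -2.5]
finger_gap: 41.9
```

```bash
python3 d.py 624 63.3 95.5 90
```

```text
pos [624.7  64.6  99.6] [179.92  -0.    90.09] F [ 0.2  0.1 -2.5] gap 41.9
shift [-1.3 -0.7  4.1] rv [ 0.001 -0.     0.002]
```

>>> servo_tool(
  motion=[
    [30, -1, -0.7, 2, 0, 0, 0],
    [30, 0, 0, 1.5, 0, 0, 0],
    [30, 0, 0, 1, 0, 0, 0],
    [30, 0, 0, 1, 0, 0, 0],
    [30, 0, 0, 1, 0, 0, 0],
    [30, 0, 0, 0, 0, 0, 0],
  ],
)

```text
time: 13.25
tool_pos: [624.6, 63.4, 95.2]
tcp_rot: [179.8, -0.0, 90.1]
ft_force: [0.5, 0.9, -2.1]
finger_gap: 41.7
```

>>> servo_tool(
  motion=[
    [30, 0, 0, 1.5, 0, 0, 0],
    [30, 0, 0, 1.5, 0, 0, 0],
    [30, 0, 0, 0, 0, 0, 0],
  ],
)

```text
time: 13.55
tool_pos: [625.2, 63.3, 95.3]
tcp_rot: [179.8, -0.0, 90.1]
ft_force: [-0.1, -0.5, -2.6]
finger_gap: 41.3
```

The height matches the floor value of 95.5. Release and retreat.

>>> servo_tool(
  motion=[
    [46, 0, 0, 0, 0, 0, 0],
    [55, 0, 0, 0, 0, 0, 0],
    [85, 0, 0, 0, 0, 0, 0],
    [85, 0, 0, 0, 0, 0, 0],
    [85, 0, 0, 0, 0, 0, 0],
    [85, 0, 0, -20, 0, 0, 0],
    [85, 0, 0, -40, 0, 0, 0],
    [85, 0, 0, -35, 0, 0, 0],
    [85, 0, 0, 0, 0, 0, 0],
  ],
)

```text
time: 14.45
tool_pos: [623.6, 63.3, 190.6]
tcp_rot: [180.0, -0.0, 90.1]
ft_force: [0.6, 0.2, -0.0]
finger_gap: 84.9
```

```bash
python3 d.py 440 -129 150 90; python3 - <<'E'
from h import *
a=snapshot("scene");b=snapshot("side")
for n,i in zip("ab",(a,b)): cv2.imwrite(f"pics/{n}5.png",i)
f=lambda i,u,v:cv2.resize(i[v-50:v+50,u-50:u+50],(400,400),interpolation=cv2.INTER_CUBIC)
cv2.imwrite("pics/v5.png",np.hstack([f(a,400,240),f(b,265,255)]))
E
```

```text
pos [623.6  63.3 190.6] [179.97  -0.    90.08] F [ 0.6  0.2 -0. ] gap 84.9
shift [-192.  -183.9   40.5] rv [ 0.001 -0.     0.001]
```

View pics/v5.png

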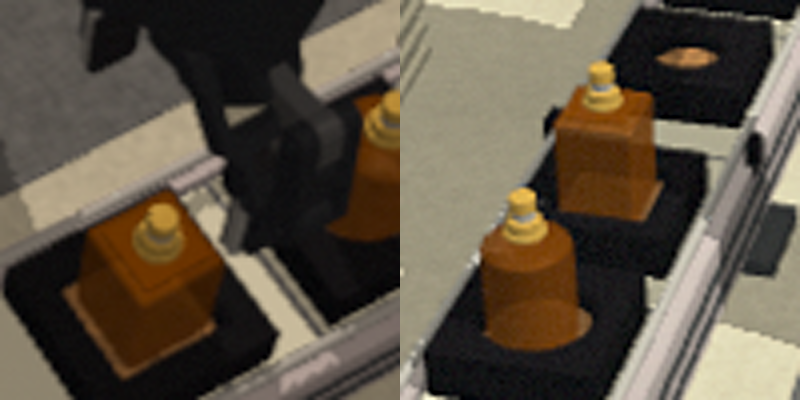

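Both bottles stand in their pockets. Next is the flat bottle, with the jaw direction at -19° (yaw 71).

>>> servo_tool(
  motion=[
    [85, -15, -14, 0, 0, 0, 0],
    [85, -30, -29, 0, 0, 0, 0],
    [85, -34, -33, 8, 0, 0, 0],
    [85, -34, -33, 8, 0, 0, 0],
    [85, -34, -33, 8, 0, 0, 0],
    [85, -24, -23, 8, 0, 0, 0],
    [85, -14, -13, 8, 0, 0, 0],
    [85, 0, 0, 0, 0, 0, 0.11],
    [85, 0, 0, 0, 0, 0, 0.11],
    [85, 0, 0, 0, 0, 0, 0.11],
  ],
)

```text
time: 15.55
tool_pos: [426.1, -125.0, 127.2]
tcp_rot: [-178.3, 0.2, 70.7]
ft_force: [-0.5, -0.4, -0.8]
finger_gap: 85.2
```

>>> servo_tool(
  motion=[
    [85, 0, 0, 0, 0, 0, 0],
  ],
)

```text
time: 15.65
tool_pos: [424.9, -124.7, 125.5]
tcp_rot: [-178.1, 0.2, 70.5]
ft_force: [0.1, 0.6, 0.5]
finger_gap: 85.2
```

```bash
python3 d.py 438.7 -129 120 71
```

```text
pos [ 424.9 -124.7  125.5] [-178.11    0.19   70.54] F [0.1 0.6 0.5] gap 85.2
shift [ 0.6 14.6  5. ] rv [-0.033  0.003 -0.008]
```

>>> servo_tool(
  motion=[
    [85, 0.6, 8, 2, -0.018, 0, -0.008],
    [85, 0, 6, 2, -0.015, 0, 0],
    [85, 0, 0, 0, 0, 0, 0],
  ],
)

```text
time: 15.95
tool_pos: [438.1, -128.3, 118.4]
tcp_rot: [-180.0, 0.2, 71.5]
ft_force: [0.6, 0.4, 0.1]
finger_gap: 84.8
```

```bash
python3 d.py 438.7 -129 25 71; python3 - <<'E'
from h import *
s=sense(); w=snapshot("wrist"); cv2.imwrite("pics/w6.png",w)
pose=(s["tool_pos"],s["tcp_rot"]); print(wproj([[438.7,-129,64]],*pose))
m,b=comp(amber(w),(315,260),70,True); z=np.zeros((480,640),np.uint8)
x,f=fit("b",('r',(28,54)),64,dict(wrist=(m,b,z)),(438.7,-129),pose,True); print(x[:2],np.degrees(x[2]/50)%180,f)
E
```

```text
pos [ 438.1 -128.3  118.4] [-1.7997e+02  1.5000e-01  7.1480e+01] F [0.6 0.4 0.1] gap 84.8
shift [-0.2  0.8 93.4] rv [-0.     0.003  0.008]
[[318.26931398 260.62002428]]
[ 437.68132634 -131.54446793] 158.52703947072152 0.05697731897136419
```

View pics/w6.png

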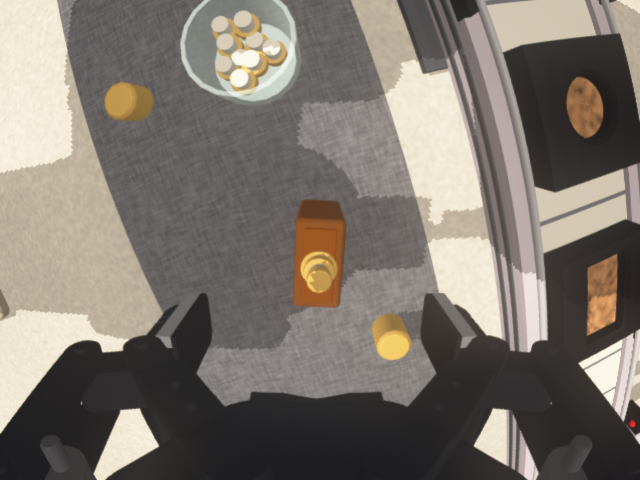

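The flat bottle is between the jaws and turned about 2° from them (edge 297,220 to 293,305). The loose cap at (392,335) is clear of the fingers.

>>> servo_tool(
  motion=[
    [85, -2, 0.5, 25, 0, 0, 0.035],
    [85, 0, 0, 30, 0, 0, 0],
    [85, 0, 0, 24, 0, 0, 0],
    [85, 0, 0, 8, 0, 0, 0],
    [85, 0, 0, 0, 0, 0, 0],
  ],
)

```text
time: 16.5
tool_pos: [439.9, -131.0, 31.1]
tcp_rot: [179.8, 0.2, 69.7]
ft_force: [1.2, -0.3, -0.2]
finger_gap: 85.0
```

```bash
python3 d.py 438.3 -130.5 25 69.5
```

```text
pos [ 439.9 -131.    31.1] [1.7981e+02 1.7000e-01 6.9690e+01] F [ 1.2 -0.3 -0.2] gap 85.0
shift [-0.  -1.7  6.1] rv [0.003 0.003 0.003]
```

>>> servo_tool(
  motion=[
    [85, 0, -1.7, 6, 0, 0, 0],
    [60, 0, 0, 0, 0, 0, 0],
    [15, 0, 0, 0, 0, 0, 0],
    [15, 0, 0, 0, 0, 0, 0],
    [15, 0, 0, 0, 0, 0, 0],
    [15, 0, 0, 0, 0, 0, 0],
    [15, 0, 0, 0, 0, 0, 0],
    [15, 0, 0, 0, 0, 0, 0],
    [15, 0, 0, 0, 0, 0, 0],
  ],
)

```text
time: 17.4
tool_pos: [441.1, -131.5, 29.1]
tcp_rot: [179.5, 0.2, 69.8]
ft_force: [0.0, 0.3, -1.7]
finger_gap: 27.5
```

```bash
python3 d.py 438.3 -130.5 25 69.5
```

```text
pos [ 441.1 -131.5   29.1] [179.45   0.19  69.75] F [ 0.   0.3 -1.7] gap 27.5
shift [-0.  -3.   4.1] rv [0.01  0.003 0.004]
```

>>> servo_tool(
  motion=[
    [15, 0, 0, -15, 0, 0, 0],
    [15, 0, 0, -35, 0, 0, 0],
    [15, 0, 0, -35, 0, 0, 0],
    [15, 0, 0, -25, 0, 0, -0.118],
    [15, 0, 0, 0, 0, 0, -0.118],
    [15, 0, 0, 0, 0, 0, -0.118],
    [15, 0, 0, 0, 0, 0, 0],
    [15, 0, 0, 0, 0, 0, 0],
  ],
)

```text
time: 18.2
tool_pos: [438.3, -130.0, 141.7]
tcp_rot: [179.8, 0.3, 90.5]
ft_force: [0.2, -0.2, -1.5]
finger_gap: 27.6
```

```bash
python3 d.py 622 -216.6 140 90
```

```text
pos [ 438.3 -130.   141.7] [179.79   0.27  90.54] F [ 0.2 -0.2 -1.5] gap 27.6
shift [-88.3 182.9   2.8] rv [0.004 0.005 0.01 ]
```

>>> servo_tool(
  motion=[
    [15, -7, 15, 0, 0, 0, 0.01],
    [15, -14, 30, 0, 0, 0, 0],
    [15, -16, 33, 0, 0, 0, 0],
    [15, -16, 33, 0, 0, 0, 0],
    [15, -15, 32, 0, 0, 0, 0],
    [15, -10, 20, 0, 0, 0, 0],
    [15, -5, 10, 0, 0, 0, 0],
    [15, 0, 0, 0, 0, 0, 0],
  ],
)

```text
time: 19.0
tool_pos: [613.7, -216.4, 134.5]
tcp_rot: [-179.7, 0.0, 88.4]
ft_force: [-0.4, 0.7, -2.3]
finger_gap: 27.4
```

```bash
python3 d.py 622 -216.6 115 90
```

```text
pos [ 613.7 -216.4  134.5] [-1.7969e+02  4.0000e-02  8.8400e+01] F [-0.4  0.7 -2.3] gap 27.4
shift [ 0.   8.4 19.5] rv [-0.005  0.001 -0.028]
```

>>> servo_tool(
  motion=[
    [15, 0, 7, 6, 0, 0, -0.028],
    [15, 0, 0, 7, 0, 0, 0],
    [15, 0, 0, 0, 0, 0, 0],
    [15, 0, 0, 0, 0, 0, 0],
  ],
)

```text
time: 19.4
tool_pos: [618.6, -215.0, 117.9]
tcp_rot: [-179.4, -0.1, 89.9]
ft_force: [1.2, -0.9, -1.1]
finger_gap: 27.2
```

```bash
python3 d.py 622 -216.6 110 90;python3 - <<'E'
from h import *
a=snapshot("scene");b=snapshot("side")
f=lambda i,u,v:cv2.resize(i[v-40:v+40,u-40:u+40],(400,400),interpolation=cv2.INTER_CUBIC)
cv2.imwrite("pics/v7.png",np.hstack([f(a,235,335),f(b,302,180)]))
E
```

```text
pos [ 618.6 -215.   117.9] [-1.7944e+02 -8.0000e-02  8.9950e+01] F [ 1.2 -0.9 -1.1] gap 27.2
shift [-1.6  3.5  7.8] rv [-0.01  -0.001 -0.001]
```

View pics/v7.png

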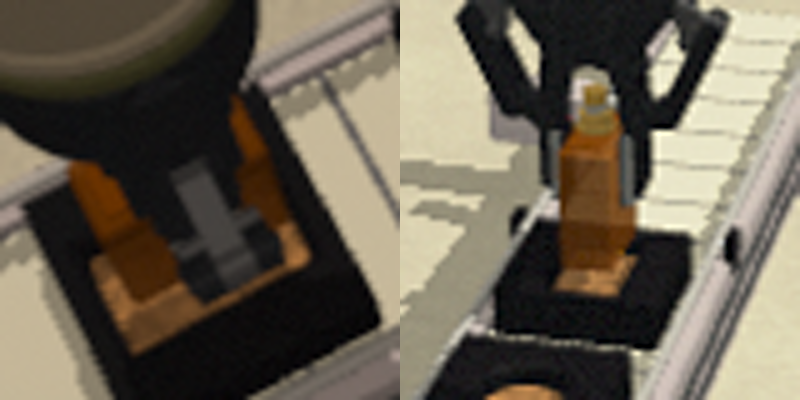

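```bash
python3 - <<'E'
from h import *
g=lambda X:((proj("scene",X)-[195,295]+.5)*5).round(0)
print("bottle bottom +x corners (-y,+y)",g([[632.6,-242,88.8],[632.6,-188,88.8]]).tolist())
print("pocket floor +x corners",g([[641,-248.6,69],[641,-184.6,69]]).tolist())
g=lambda X:((proj("side",X)-[262,140]+.5)*5).round(0)
print("side +y corners (+x,-x)",g([[632.6,-188,88.8],[604.6,-188,88.8]]).tolist(), g([[641,-184.6,69],[603,-184.6,69]]).tolist())
E
```

```text
bottle bottom +x corners (-y,+y) [[135.0, 314.0], [293.0, 227.0]]
pocket floor +x corners [[138.0, 367.0], [322.0, 265.0]]
side +y corners (+x,-x) [[160.0, 270.0], [214.0, 276.0]] [[143.0, 307.0], [216.0, 315.0]]
```

>>> servo_tool(
  motion=[
    [15, -2.5, 2.5, 3, -0.01, 0, 0],
    [15, 0, 0, 5, 0, 0, 0],
    [15, 0, 0, 4, 0, 0, 0],
    [15, 0, 0, 0, 0, 0, 0],
    [15, 0, 0, 0, 0, 0, 0],
  ],
)

```text
time: 20.0
tool_pos: [621.4, -218.0, 106.1]
tcp_rot: [179.8, -0.0, 89.9]
ft_force: [0.4, 0.5, -1.7]
finger_gap: 27.6
```

```bash
python3 d.py 622 -217.6 98 90
```

```text
pos [ 621.4 -218.   106.1] [ 1.7984e+02 -4.0000e-02  8.9920e+01] F [ 0.4  0.5 -1.7] gap 27.6
shift [0.4 0.6 8.2] rv [ 0.003 -0.001 -0.001]
```

>>> servo_tool(
  motion=[
    [15, 0, 0, 4, 0, 0, 0],
    [15, 0, 0, 3, 0, 0, 0],
    [15, 0, 0, 1.5, 0, 0, 0],
    [15, 0, 0, 1, 0, 0, 0],
    [15, 0, 0, 0, 0, 0, 0],
  ],
)

```text
time: 20.5
tool_pos: [622.0, -218.1, 98.4]
tcp_rot: [179.8, -0.0, 89.9]
ft_force: [0.2, -0.1, -1.6]
finger_gap: 27.2
```

>>> servo_tool(
  motion=[
    [15, 0, 0, 1.5, 0, 0, 0],
    [15, 0, 0, 1.5, 0, 0, 0],
    [15, 0, 0, 0, 0, 0, 0],
  ],
)

```text
time: 20.8
tool_pos: [622.5, -218.2, 98.4]
tcp_rot: [179.7, 0.0, 89.9]
ft_force: [0.1, -0.6, -1.6]
finger_gap: 27.5
```

Floor reached (98.4 against 98.1). Release, lift, and go to the small bottle.

>>> servo_tool(
  motion=[
    [32, 0, 0, 0, 0, 0, 0],
    [45, 0, 0, 0, 0, 0, 0],
    [85, 0, 0, 0, 0, 0, 0],
    [85, 0, 0, 0, 0, 0, 0],
    [85, 0, 0, 0, 0, 0, 0],
    [85, 0, 0, 0, 0, 0, 0],
    [85, 0, 0, -20, 0, 0, 0],
    [85, 0, 0, -40, 0, 0, 0],
    [85, 0, 0, -40, 0, 0, 0],
    [85, 0, 0, 0, 0, 0, 0],
  ],
)

```text
time: 21.8
tool_pos: [620.8, -217.5, 198.4]
tcp_rot: [179.9, -0.1, 89.9]
ft_force: [0.7, -0.8, 0.5]
finger_gap: 85.1
```

>>> servo_tool(
  motion=[
    [85, -10, -18, 0, 0, 0, 0],
    [85, -20, -36, 0, 0, 0, 0],
    [85, -20, -36, 8, 0, 0, 0],
    [85, -20, -36, 8, 0, 0, 0],
    [85, -20, -36, 8, 0, 0, 0],
    [85, -16, -28, 8, 0, 0, 0],
    [85, -10, -15, 8, 0, 0, 0],
    [85, 0, 0, 0, 0, 0, 0],
  ],
)

```text
time: 22.6
tool_pos: [410.8, -336.8, 157.2]
tcp_rot: [179.6, 0.1, 90.1]
ft_force: [-0.1, -0.8, -0.1]
finger_gap: 84.9
```

```bash
python3 d.py 405 -341 120 90; python3 - <<'E'
from h import *
s=sense(); w=snapshot("wrist"); cv2.imwrite("pics/w8.png",w)
pose=(s["tool_pos"],s["tcp_rot"]); p=wproj([[405,-341,30]],*pose)[0].astype(int); print(p)
m,b=comp(amber(w),tuple(p),60,True); z=np.zeros((480,640),np.uint8); print(b)
x,f=fit("b",('c',30),54,dict(wrist=(m,b,z)),(405,-341),pose,False); print(x[:2],f)
E
```

```text
pos [ 410.8 -336.8  157.2] [1.7958e+02 1.2000e-01 9.0110e+01] F [-0.1 -0.8 -0.1] gap 84.9
shift [-4.1 -6.1 37.1] rv [0.007 0.002 0.002]
[307 234]
(273, 200, 339, 278)
[ 403.82541275 -342.22033501] 0.10719613335530291
```

>>> servo_tool(
  motion=[
    [85, -4.5, -6, 25, 0, 0, 0],
    [85, 0, 0, 35, 0, 0, 0],
    [85, 0, 0, 35, 0, 0, 0],
    [85, 0, 0, 25, 0, 0, 0],
    [85, 0, 0, 6, 0, 0, 0],
    [85, 0, 0, 0, 0, 0, 0],
  ],
)

```text
time: 23.25
tool_pos: [415.6, -341.6, 33.2]
tcp_rot: [179.0, 0.5, 90.3]
ft_force: [0.5, 0.2, 0.8]
finger_gap: 84.8
```

```bash
python3 d.py 404.5 -341.7 20 90
```

```text
pos [ 415.6 -341.6   33.2] [179.     0.47  90.32] F [0.5 0.2 0.8] gap 84.8
shift [  0.  -11.3  13. ] rv [0.017 0.008 0.006]
```

>>> servo_tool(
  motion=[
    [85, 0, -6, 5, 0.017, 0.008, 0],
    [85, 0, -5.5, 7, 0, 0, 0],
    [85, 0, 0, 0, 0, 0, 0],
  ],
)

```text
time: 23.55
tool_pos: [406.2, -343.0, 24.2]
tcp_rot: [179.9, 0.2, 90.4]
ft_force: [1.3, 1.0, -0.7]
finger_gap: 84.7
```

```bash
python3 d.py 404.5 -341.7 20 90
```

```text
pos [ 406.2 -343.    24.2] [179.85   0.18  90.42] F [ 1.3  1.  -0.7] gap 84.7
shift [ 1.3 -1.7  4.1] rv [0.003 0.003 0.007]
```

>>> servo_tool(
  motion=[
    [85, 1.3, -1.7, 4, 0, 0, 0],
    [60, 0, 0, 0, 0, 0, 0],
    [16, 0, 0, 0, 0, 0, 0],
    [16, 0, 0, 0, 0, 0, 0],
    [16, 0, 0, 0, 0, 0, 0],
    [16, 0, 0, 0, 0, 0, 0],
    [16, 0, 0, 0, 0, 0, 0],
    [16, 0, 0, 0, 0, 0, 0],
    [16, 0, 0, 0, 0, 0, 0],
  ],
  force=30,
)

```text
time: 24.45
tool_pos: [405.4, -343.2, 22.3]
tcp_rot: [179.7, 0.4, 90.4]
ft_force: [-0.3, 0.1, 0.5]
finger_gap: 29.3
```

```bash
python3 d.py 404.5 -341.7 160 90
```

```text
pos [ 405.4 -343.2   22.3] [179.67   0.35  90.36] F [-0.3  0.1  0.5] gap 29.3
shift [ 6.000e-01 -1.000e-01 -1.377e+02] rv [0.006 0.006 0.006]
```

>>> servo_tool(
  motion=[
    [16, 0, 0, -15, 0, 0, 0],
    [16, 0, 0, -35, 0, 0, 0],
    [16, 0, 0, -40, 0, 0, 0],
    [16, 0, 0, -40, 0, 0, 0],
    [16, 0, 0, -30, 0, 0, 0],
    [16, 5, 5, -10, 0, 0, 0],
    [16, 20, 17, 0, 0, 0, 0],
    [16, 28, 24, 0, 0, 0, 0],
    [16, 28, 24, 0, 0, 0, 0],
  ],
)

```text
time: 25.35
tool_pos: [473.4, -259.9, 203.8]
tcp_rot: [179.6, 0.4, 89.9]
ft_force: [0.8, -0.9, -0.5]
finger_gap: 29.3
```

```bash
python3 d.py 622.6 -87.3 160 90
```

```text
pos [ 473.4 -259.9  203.8] [179.64   0.41  89.94] F [ 0.8 -0.9 -0.5] gap 29.3
shift [173.1 148.7  43.5] rv [ 0.006  0.007 -0.001]
```

>>> servo_tool(
  motion=[
    [16, 28, 24, 0, 0.006, 0.007, 0],
    [16, 28, 24, 0, 0, 0, 0],
    [16, 28, 24, 0, 0, 0, 0],
    [16, 28, 24, 0, 0, 0, 0],
    [16, 25, 21, 5, 0, 0, 0],
    [16, 14, 12, 10, 0, 0, 0],
    [16, 7, 6, 12, 0, 0, 0],
    [16, 0, 0, 12, 0, 0, 0],
    [16, 0, 0, 0, 0, 0, 0],
  ],
)

```text
time: 26.25
tool_pos: [612.5, -85.5, 156.5]
tcp_rot: [-179.6, -0.2, 90.3]
ft_force: [0.1, 0.6, -1.1]
finger_gap: 29.3
```

```bash
python3 d.py 622.6 -87.3 110 90
```

```text
pos [612.5 -85.5 156.5] [-179.56   -0.24   90.28] F [ 0.1  0.6 -1.1] gap 29.3
shift [-2.1 10.5 46.4] rv [-0.008 -0.004  0.005]
```

>>> servo_tool(
  motion=[
    [16, -1, 5, 15, -0.008, -0.004, 0.005],
    [16, -1, 5, 15, 0, 0, 0],
    [16, 0, 0, 8, 0, 0, 0],
    [16, 0, 0, 0, 0, 0, 0],
    [16, 0, 0, 0, 0, 0, 0],
  ],
)

```text
time: 26.75
tool_pos: [620.3, -91.5, 116.3]
tcp_rot: [-179.9, 0.0, 89.7]
ft_force: [-0.0, 0.2, -0.8]
finger_gap: 29.1
```

```bash
python3 d.py 622.6 -87.3 106 90;python3 - <<'E'
from h import *
a=snapshot("scene");b=snapshot("side")
f=lambda i,u,v:cv2.resize(i[v-40:v+40,u-40:u+40],(400,400),interpolation=cv2.INTER_CUBIC)
cv2.imwrite("pics/v9.png",np.hstack([f(a,308,300),f(b,287,208)]))
E
```

```text
pos [620.3 -91.5 116.3] [-1.7988e+02  1.0000e-02  8.9720e+01] F [-0.   0.2 -0.8] gap 29.1
shift [ 4.2  2.3 10.3] rv [-0.002  0.    -0.005]
```

View pics/v9.png

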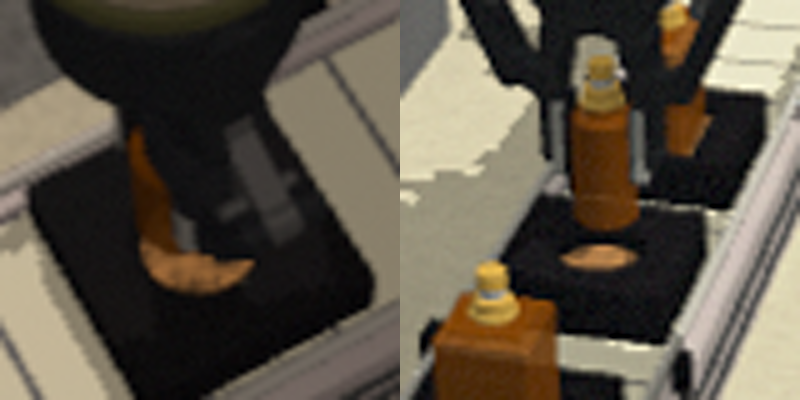

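The small bottle hovers about 4 mm short in y and 2 mm in x. I'll correct both and lower it.

>>> servo_tool(
  motion=[
    [16, 4.2, 2.3, 2, 0, 0, -0.005],
    [16, 0, 0, 4, 0, 0, 0],
    [16, 0, 0, 3, 0, 0, 0],
    [16, 0, 0, 0, 0, 0, 0],
    [16, 0, 0, 0, 0, 0, 0],
  ],
)

```text
time: 27.35
tool_pos: [624.3, -86.7, 109.1]
tcp_rot: [179.9, 0.1, 90.1]
ft_force: [-0.8, 0.4, -1.6]
finger_gap: 29.3
```

```bash
python3 d.py 622.6 -87 91.3 90
```

```text
pos [624.3 -86.7 109.1] [1.7989e+02 5.0000e-02 9.0080e+01] F [-0.8  0.4 -1.6] gap 29.3
shift [-0.3 -1.7 17.8] rv [0.002 0.001 0.001]
```

>>> servo_tool(
  motion=[
    [16, -0.3, -1.7, 4, 0, 0, 0],
    [16, 0, 0, 4, 0, 0, 0],
    [16, 0, 0, 4, 0, 0, 0],
    [16, 0, 0, 3, 0, 0, 0],
    [16, 0, 0, 1, 0, 0, 0],
    [16, 0, 0, 0, 0, 0, 0],
  ],
)

```text
time: 27.95
tool_pos: [622.2, -87.0, 91.4]
tcp_rot: [179.9, 0.0, 90.1]
ft_force: [0.4, 0.3, 0.3]
finger_gap: 29.1
```

>>> servo_tool(
  motion=[
    [16, 0, 0, 1.5, 0, 0, 0],
    [16, 0, 0, 1.5, 0, 0, 0],
    [16, 0, 0, 0, 0, 0, 0],
  ],
)

```text
time: 28.25
tool_pos: [622.8, -87.1, 91.9]
tcp_rot: [179.9, 0.1, 90.1]
ft_force: [-0.6, 1.0, -1.1]
finger_gap: 29.0
```

>>> servo_tool(
  motion=[
    [16, 0, 0, 1.5, 0, 0, 0],
    [16, 0, 0, 1, 0, 0, 0],
    [16, 0, 0, 0, 0, 0, 0],
  ],
)

```text
time: 28.55
tool_pos: [623.5, -87.2, 91.6]
tcp_rot: [179.7, 0.1, 90.1]
ft_force: [0.3, 0.5, -1.2]
finger_gap: 29.0
```

On the floor (91.6 against 91.3). Release, lift and move clear over the bench.

>>> servo_tool(
  motion=[
    [34, 0, 0, 0, 0, 0, 0],
    [46, 0, 0, 0, 0, 0, 0],
    [85, 0, 0, 0, 0, 0, 0],
    [85, 0, 0, 0, 0, 0, 0],
    [85, 0, 0, 0, 0, 0, 0],
    [85, 0, 0, 0, 0, 0, 0],
    [85, 0, 0, -20, 0, 0, 0],
    [85, 0, 0, -40, 0, 0, 0],
    [85, 0, 0, -45, 0, 0, 0],
    [85, 0, 0, -30, 0, 0, 0],
  ],
)

```text
time: 29.55
tool_pos: [618.4, -86.0, 221.3]
tcp_rot: [-179.4, -0.1, 90.1]
ft_force: [1.4, -0.4, -0.7]
finger_gap: 85.1
```

>>> servo_tool(
  motion=[
    [85, 0, -25, -10, 0, 0, 0],
    [85, 0, -45, 0, 0, 0, 0],
    [85, 0, -45, 0, 0, 0, 0],
    [85, 0, -45, 0, 0, 0, 0],
    [85, 0, -25, -15, 0, 0, 0],
    [85, 0, 0, -5, 0, 0, 0],
  ],
)

```text
time: 30.15
tool_pos: [430.7, -86.7, 258.8]
tcp_rot: [179.9, 0.1, 90.1]
ft_force: [1.8, -0.1, 0.5]
finger_gap: 85.1
```

```bash
python3 d.py 430 -87 230 90;python3 - <<'E'
from h import *
a=snapshot("scene");b=snapshot("side"); z=np.zeros((480,640),np.uint8)
for n,i in zip("ab",(a,b)): cv2.imwrite(f"pics/{n}X.png",i)
f=lambda i,u0,v0,u1,v1:cv2.resize(i[v0:v1,u0:u1],(400,400),interpolation=cv2.INTER_CUBIC)
cv2.imwrite("pics/v10.png",np.hstack([f(a,190,120,480,410),f(b,200,140,400,340)]))
E
```

```text
pos [430.7 -86.7 258.8] [1.7991e+02 8.0000e-02 9.0120e+01] F [ 1.8 -0.1  0.5] gap 85.1
shift [-0.2 -0.8 28.8] rv [0.001 0.001 0.002]
```

View pics/v10.png

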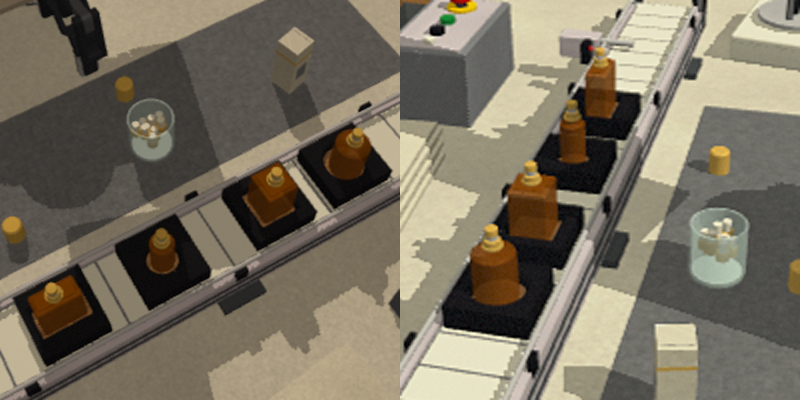

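All four stand in their own pucks, and the beaker and carton look unmoved. As a numeric check I'll triangulate the gold pumps, with the expected pump centre roughly 11–12 mm below the top.

```bash
python3 - <<'E'
from h import *
from scipy.optimize import least_squares
im={"scene":cv2.imread("pics/aX.png"),"side":cv2.imread("pics/bX.png")}
for nm,x,y,h,h0 in [("round",626.5,178,80,80),("square",624,63.3,84,84),("flat",622,-216.6,88,88),("small",622.6,-86.3,80,80)]:
    uv={}
    for n in im:
        p=proj(n,[[x,y,69+h-10]])[0].astype(int)
        g=cv2.inRange(cv2.cvtColor(im[n],cv2.COLOR_BGR2HSV),(17,100,80),(35,255,255))
        w=np.zeros_like(g); w[p[1]-14:p[1]+14,p[0]-14:p[0]+14]=255; M=cv2.moments(g&w,True); uv[n]=np.array([M["m10"],M["m01"]])/M["m00"]
    r=least_squares(lambda X:np.r_[proj("scene",X)[0]-uv["scene"],proj("side",X)[0]-uv["side"]],[x,y,140])
    print(nm,"pump xyz",r.x.round(1),"-> dxy",(r.x[:2]-[x,y]).round(1),"pump below nominal top",round(69+h-r.x[2],1),"res px",np.abs(r.fun).max().round(2))
E
```

```text
round pump xyz [628.6 179.  135.7] -> dxy [2.1 1. ] pump below nominal top 13.3 res px 0.14
square pump xyz [625.9  64.3 139.9] -> dxy [1.9 1. ] pump below nominal top 13.1 res px 0.18
flat pump xyz [ 623.2 -217.6  142.7] -> dxy [ 1.2 -1. ] pump below nominal top 14.3 res px 0.13
small pump xyz [624.7 -86.5 135.4] -> dxy [ 2.1 -0.2] pump below nominal top 13.6 res px 0.17
```

All four agree, within about 2 mm in the plane and at the same height relative to each bottle's nominal top. Handing in.

```bash
python3 -c "
from bench import *
print(hand_in())"
```

```text
the job is handed in; nothing more can be done
None
```

All four bottles are standing upright in their matching pucks, and the job was handed in at about 30 s of the 102 s allowed. I gripped each bottle by its body and lowered it until it rested on the pocket floor before letting go. The gripper was open and clear over the bench at the end.

**Position check:** the pumps, located from the scene and side cameras, lie within about 2.4 mm of the pocket middles. All four sit at the same height below their nominal tops, to about 1 mm, so the bottles are fully down. When each bottle stopped, the tool height was within 0.4 mm of the expected floor height.

**Beaker and carton:** they look unmoved in the last picture. I did not re-measure them.

**What disagreed:**
- The wrist force reading was too noisy to confirm floor contact, so I relied on the stop in height.
- The camera fits of the square bottle's rotation ranged from 32° to 45°. I used 41°, and the wrist picture then showed the bottle square to the jaws.

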